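Snap the cover onto a gold circuit housing

ROBOT

A 6-joint arm with a two-finger parallel gripper is mounted at the origin on the work surface. World frame = base frame: x ahead of the robot, y to its left, z up, the work surface at z = 0. Lengths are in m, angles in rad, forces in N, time in s.
With the tool pointing down it reaches from about 0.375 to 0.975 m from the base axis. Payload 3.8 kg.
Tool frame: the origin (TCP) lies at the very end of the fingers, on their centre line; the grasp point (between the pads) lies 19 mm behind it; z points along the fingers, y is the line along which they close (so a half turn about z gives the same grasp; the last joint's range is limited). The gripper opens to 85 mm and grips with 20 to 120 N. Pads are 22 mm wide; open, the fingers measure 114 mm over their backs; the gripper's body (76 mm by 85 mm) begins 54 mm behind the grasp point. The pads swing forward as they close: fully open they stand 13 mm farther back than shut.
Start: joints at [1.281, 0.264, 1.604, -0, 1.274, -0.037], TCP at [0.169, 0.654, 0.231] pointing down, gripper open.
Joint ranges: [-2.63, 2.63], [-0.94, 2.18], [0.31, 2.57], [-1.31, 4.45], [0, 2.66], [-2.55, 2.55]. Speed limits (rad/s): [2.57, 2.57, 3.14, 3.14, 3.14, 3.14].

INTERFACE

Orientations are given as a rotation vector (axis times angle).
In Python, from workcell import read_state, read_camera, calibration, finish_job gives the robot as it stands.
- The arm moves only by the tool step_arm, never from a script. Its argument "commands" is a list of rows, each an object of numbers: "fingers": the gripper's target within -1 to 1 (shut at 1, half-way at 0, fully open at -1); "dx", "dy", "dz": the shift along the tool's x, y, z in m; "roll": the turn about the tool's z in degrees. In form: [{"fingers": .., "dx": .., "dy": .., "dz": .., "roll": ..}, ...]. A call has 1 to 8 rows; each row is the pose to reach, as a shift and turn from the pose commanded when the call began, along the tool's axes at that moment; what a row does not reach only later rows make up. A row lasts 1/8 s, in which the tool goes at most 62.5 mm and 10.7 degrees, less where a joint would pass 70% of its speed; a pose out of reach is approached as far as the arm can. A call with a gripper value outside its range is refused whole. The fingers move at their own pace and stop on an object; "squeeze" is the grip in N (left out, the last holds). Time passes only in rows, so rows that repeat a pose let the fingers close. It gives the time, the measured TCP pose, the force, the opening and the grip force at its end, in the units of the state.
- read_state(): the state, without advancing time (a new reading comes with each control period).
- read_camera(name): name is "scene" or "top" or "wrist"; returns (picture, depth): 384x512x3 uint8, blue, green, red; 384x512 float32, m along the optical axis (not along the pixel's ray), 0 where there is no reading.
- calibration(name): a dict with "intrinsics" (3x3 intrinsics, pixels), "k1" (the pictures are not rectified: a ray, as slopes to the right and down, at radius r is drawn at 1 + k1 r^2 times it, then the intrinsics apply), "world_to_cam" (4x4, takes a point from world to camera coordinates). Camera axes: x right, y up, looking along -z (the intrinsics and any distortion apply to the point x, -y, -z); pixel columns grow to the right and rows downward; lengths in m; the calibration is good to about 2 mm. A picture is of the moment at which its call begins: read the wrist's pose just before it. calibration takes no time and is no camera call; for the wrist camera it gives the pose at the moment of the call.
- finish_job(): hands the job in; it is judged then, once.
The state is a dict: "time": time; "q": joint angles; "joint_vel": joint speeds; "joint_torque": joint torques, N m; "tool_pos": TCP position; "tcp_rot": TCP orientation; "wrist_force": force on the tool from outside, world axes, zero at the start; "torque": the same for the moment, N m; "width": opening from 0.0 (shut) to 1.0 (fully open); "grip_force": force on a finger pad.
Only numpy, scipy, OpenCV 4.12 (cv2) and the standard library are available. Lean on these libraries where they do the work, as an engineer would, in place of code of your own. Each camera call takes 0.05 s, during which the arm holds its last target. There are 200 camera calls.

TASK

Zero the force gauge by pushing its red plunger all the way in, then take the gold cover by its blue grip bar and press it straight down onto the gold circuit housing in the nest: when both black catches snap over its lip and the force drops, keep pressing until it is fully home. Finish while still pressing the cover firmly down with the gripper: do not let up or let go at the end. Leave the other things on the bench where they are.

Things in the scene. Friction and masses are not known exactly. Their poses are not given: they have to be found in the camera images.
- cover: Loose gold snap cover, about 110 g. Origin: centre of its skirt's underside; z up, x along its long side; fits either way round. Hollow skirt z 0-14 mm, tapering from 77 x 47 mm down to 71 x 41 mm at its foot; flat lip 91 x 64 mm, z 14-18; solid blue grip bar 44 (x) by 18 mm (y), z 18-52, to be pinched across its 18 mm. Starts upright on a 3 mm pink mat.
- grip_top (a point): Centre of the top face of the cover's blue grip bar, 52 mm above the cover's underside.
- seat (a point): Centre of the gold housing's rim, 36 mm above the bench; z up, x along the housing's and nest's long side. The cover's skirt enters the housing and its lip rests on the rim: fully home, the cover's underside is 14 mm below this point, its x along this x (or opposite) and the bar's top 38 mm above.
- catch_a (a joint): Black sprung catch at the housing's +x end, 28 mm wide, sloping nose, top 55 mm above the bench. Value: m pushed outwards, 0 at rest, about 0.004 as the lip passes, near 0 once snapped over it. The lip meets both catches some 15 mm above the rim; the push rises to about 12 N, drops suddenly to 2 or 3 N about 6 mm above the rim, and about 3 mm above it both spring back and draw the lip down.
- catch_b (a joint): The same catch at the seat's -x end.
- housing: Open gold box 92 x 66 x 24 mm, cavity 80 x 50 mm and 18 mm deep, fixed on an aluminium nest plate 170 x 90 x 12 mm that is bolted down. Origin: centre of its underside, 12 mm above the bench; x along its long side.
- plunger (a joint): Travel of the red zeroing plunger, straight down: 0 at rest, 0.010 m fully in (end stop). Sprung: 2 N to start it, 7 N at the end; rises by itself when let go.
- plunger_top (a point): Centre of the top of the red plunger cap (28 mm across), 62 mm above the bench at rest. It stands on the grey force gauge, a fixed box 110 x 80 x 36 mm, 22 mm from its centre.
- bracket: Bystander: loose copper angle bracket, 40 mm long, 26 mm high, on the pink mat about 90 mm from the cover's centre, off its end. Origin under its foot.
- screw_jar: Bystander: small amber jar, 38 mm across, 45 mm high, standing on the bench about 70 mm from the plunger. Origin under its centre.
- screwdriver: Bystander: orange screwdriver, 170 mm, lying at the right edge of the work area. Origin: under its middle.
- carrier: Bystander: gold sample plate 70 x 50 x 8 mm, lying at the left edge of the work area. Origin under its centre.
- gel_box: Bystander: closed pink box with a pale lid, 79 x 79 x 26 mm, at the back of the bench. Origin under its centre.
- solvent: Bystander: closed white bottle, 52 mm across, 120 mm high, at the back of the bench. Origin under its centre.
Not all that is in view belongs to the job. Of the things that look like the cover, the middle-sized one is meant.

How it is judged:
On the way, in this order (a step that is already met when the one before it is completed fails the run):
1. the red plunger is pushed fully in (at least 9 of its 10 mm) for 0.2 s (value of joint plunger above 0.009 m), for 0.2 s.
2. the cover is snapped home: lip on the housing's rim, both catches sprung back over it (z of cover in the frame of seat between -0.017 and -0.0128 m and horizontal distance between cover and seat below 0.003 m and angle between the z axis of cover and the z axis of seat, either way round below 0.05 rad and angle between the x axis of cover and the x axis of seat, either way round below 0.08 rad and value of joint each of catch_a, catch_b below 0.002 m), for 0.2 s.
At the end, for the whole second after the job is handed in: Cover home (lip within 1.2 mm of the rim, 3 mm of centre, level to 0.05 rad, yaw to 0.08), both catches back within 2 mm, plunger risen to within 2 mm, and the fingers still press: over 5 N from cover to housing, over 3 N from fingers to cover, through the last second (all of step 2 and contact force between cover and housing above 5 N and contact force between the fingers and cover above 3 N and value of joint plunger below 0.002 m); the arm keeps its last pose, push and grip.
It fails at once if a bystander is moved more than 20 mm (distance of any of bracket, screw_jar, screwdriver, carrier, gel_box, solvent from where it was at the start of the episode above 0.02 m).
It also fails if it takes over 45 s, if anything falls off the work surface, if the arm or the gripper's body presses on something with over 40 N, if the wrist force passes 120 N, or if a joint passes its speed limit or range.

## Working session

There is one attempt and no reset: what is moved stays moved. The work goes in short steps, Python scripts to look and compute and a tool call to move; the robot and the scene stay as the last step left them, time stands still between calls to the robot, and variables do not carry over. Pictures are saved under pics/ and viewed, at most 10 in all, crops included, and the job is handed in when it is done.

Besides the shell and the picture viewer there is one more tool, called after ">>>" as name(argument=value, ...) on one line, values as JSON. step_arm: Moves the arm, as the interface text tells. Its arguments: {"type":"object","properties":{"commands":{"type":"array","items":{"type":"object","properties":{"fingers":{"type":"number"},"dx":{"type":"number"},"dy":{"type":"number"},"dz":{"type":"number"},"roll":{"type":"number"}}}},"squeeze":{"type":"number"}},"required":["commands"]}

```bash
mkdir -p pics; ls
python3 - <<'E'
from workcell import *
import cv2,numpy as np
s=read_state();print(s)
for n in("top","scene"):
    p,d=read_camera(n);cv2.imwrite(f"pics/{n}0.png",p);np.save(f"{n}0.npy",d)
    print(n,calibration(n))
E
```

```text
pics
{'time': 0.0, 'q': array([ 1.28108581e+00,  2.64747295e-01,  1.60538188e+00, -3.69158226e-05,
        1.27366984e+00, -3.69069052e-02]), 'joint_vel': array([-0.00032752,  0.00134121, -0.00037701, -0.00023701, -0.00048236,
       -0.00065523]), 'joint_torque': array([ 4.15376480e-04, -5.15130258e+01, -3.67309034e+01, -6.77147546e-05,
        1.30864192e-02, -1.16130329e-05]), 'tool_pos': array([0.16864161, 0.65284533, 0.2299617 ]), 'tcp_rot': array([-0.39598842, -3.11620776,  0.00342828]), 'wrist_force': array([-0.05555979,  1.01288101, -0.32150522]), 'torque': array([ 0.01269209, -0.00883288,  0.01728677]), 'grip_force': 0.0, 'width': 0.9958528094963769}
top {'intrinsics': array([[480.34250394,   0.        , 243.98020537],
       [  0.        , 480.34250394, 192.59750257],
       [  0.        ,   0.        ,   1.        ]]), 'k1': 0.001154426191467643, 'world_to_cam': array([[-0.02854973, -0.99959051,  0.00192894,  0.02052777],
       [ 0.99694124, -0.02833351,  0.07283796, -0.54489172],
       [-0.07275348,  0.00400255,  0.99734192, -1.61512589],
       [ 0.        ,  0.        ,  0.        ,  1.        ]])}
scene {'intrinsics': array([[490.22949217,   0.        , 251.41451084],
       [  0.        , 490.22949217, 191.86476645],
       [  0.        ,   0.        ,   1.        ]]), 'k1': -0.060728879688948814, 'world_to_cam': array([[-5.10000595e-03,  9.99921771e-01, -1.14211495e-02,
        -9.28817425e-04],
       [-7.31912746e-01,  4.04977261e-03,  6.81386331e-01,
         3.33930442e-01],
       [ 6.81379279e-01,  1.18343593e-02,  7.31834835e-01,
        -1.64990696e+00],
       [ 0.00000000e+00,  0.00000000e+00,  0.00000000e+00,
         1.00000000e+00]])}
```

View pics/top0.png

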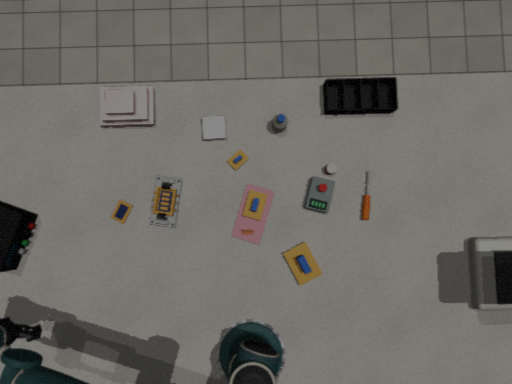

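View pics/scene0.png

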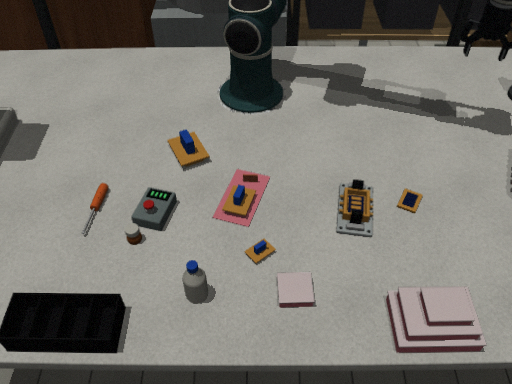

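The top view shows the cover on the pink mat (255,205), with the bracket at (247,232). The housing and nest are at (165,201), the plunger at (322,187), and the jar at (331,168). The scene view agrees: plunger (149,205), cover (240,200), housing (356,205).

```bash
cat > h.py <<'E'
from workcell import *
import cv2,numpy as np
from scipy.spatial.transform import Rotation as R
def ray(c,px):
    px=np.array(px,float).reshape(-1,1,2)
    u=cv2.undistortPoints(px,c["intrinsics"],np.array([c["k1"],0,0,0.])).reshape(-1,2)
    T=c["world_to_cam"];Rm=T[:3,:3];o=-Rm.T@T[:3,3]
    return o,np.c_[u[:,0],-u[:,1],-np.ones(len(u))]@Rm
def plane(c,px,z):
    o,d=ray(c,px);return o+d*((z-o[2])/d[:,2])[:,None]
def mask(p,col):
    h=cv2.cvtColor(p,cv2.COLOR_BGR2HSV);H,S,V=cv2.split(h)
    m={"red":((H<6)|(H>174))&(S>150)&(V>60),"blue":(H>105)&(H<128)&(S>130)&(V>50),"gold":(H>10)&(H<28)&(S>120)&(V>70)}[col]
    return m.astype(np.uint8)
def blobs(p,col,amin=15):
    n,l,st,ce=cv2.connectedComponentsWithStats(mask(p,col))
    out=[]
    for i in range(1,n):
        if st[i,4]>=amin:
            cs,_=cv2.findContours((l==i).astype(np.uint8),0,2)
            out.append((st[i,4],ce[i],cv2.minAreaRect(cs[0]),cs[0]))
    return out
def tooldelta(s,target):  # world target -> tool-frame shift
    return R.from_rotvec(s["tcp_rot"]).inv().apply(np.array(target)-s["tool_pos"])
E
python3 - <<'E'
from h import *
s=read_state()
for n in("top","scene"):
    p=cv2.imread(f"pics/{n}0.png");c=calibration(n)
    for col,z in(("red",.06),("blue",.055),("gold",.03)):
        for a,ce,r,_ in blobs(p,col):
            bx=plane(c,cv2.boxPoints(r),z);e=bx[1]-bx[0],bx[2]-bx[1]
            L=[np.linalg.norm(v) for v in e];v=e[int(np.argmax(L))]
            print(n,col,a,ce.round(1),plane(c,[ce],z).round(3),np.round(sorted(L),3),"yaw",np.degrees(np.arctan2(v[1],v[0])).round(0))
print(R.from_rotvec(s["tcp_rot"]).as_matrix().round(3))
E
```

```text
top red 46 [322.3 187.3] [[ 0.553 -0.255  0.06 ]] [0.023 0.023] yaw -73.0
top red 20 [ 30.8 225.4] [[0.454 0.711 0.06 ]] [0.013 0.015] yaw -27.0
top blue 39 [280.6 118. ] [[ 0.791 -0.125  0.055]] [0.02 0.02] yaw 178.0
top blue 23 [237.2 158.7] [[0.657 0.025 0.055]] [0.009 0.026] yaw -58.0
top blue 49 [254.4 204.6] [[ 0.502 -0.028  0.055]] [0.013 0.04 ] yaw -16.0
top blue 65 [121.1 211.4] [[0.492 0.415 0.055]] [0.019 0.038] yaw -27.0
top blue 119 [303.4 263.8] [[ 0.302 -0.184  0.055]] [0.022 0.058] yaw -155.0
top gold 160 [237.3 159.7] [[0.657 0.024 0.03 ]] [0.041 0.058] yaw -46.0
top gold 273 [163.9 201.3] [[0.523 0.276 0.03 ]] [0.079 0.09 ] yaw -9.0
top gold 395 [254.1 204.9] [[ 0.502 -0.028  0.03 ]] [0.063 0.089] yaw -17.0
top gold 20 [165.8 194. ] [[0.547 0.269 0.03 ]] [0.007 0.024] yaw -92.0
top gold 150 [365.7 207.1] [[ 0.484 -0.405  0.03 ]] [0.024 0.081] yaw 177.0
top gold 21 [165.  198.6] [[0.532 0.272 0.03 ]] [0.009 0.022] yaw -106.0
top gold 147 [121.6 211.5] [[0.492 0.419 0.03 ]] [0.047 0.067] yaw -29.0
top gold 21 [164. 203.] [[0.517 0.276 0.03 ]] [0.007 0.02 ] yaw -92.0
t
[... 352 characters left out ...]
[0.02  0.066] yaw 171.0
scene blue 67 [258.9 245.9] [[0.68  0.022 0.055]] [0.017 0.037] yaw 141.0
scene blue 93 [191.4 265.6] [[ 0.735 -0.131  0.055]] [0.023 0.03 ] yaw 5.0
scene gold 625 [187.8 150.3] [[ 0.319 -0.181  0.03 ]] [0.103 0.128] yaw 16.0
scene gold 473 [238.8 201.9] [[ 0.52  -0.029  0.03 ]] [0.069 0.103] yaw 164.0
scene gold 386 [356.3 201.4] [[0.52  0.276 0.03 ]] [0.085 0.095] yaw 170.0
scene gold 206 [409.1 200.9] [[0.519 0.415 0.03 ]] [0.049 0.072] yaw 153.0
scene gold 103 [355.7 202.4] [[0.523 0.274 0.03 ]] [0.028 0.043] yaw 167.0
scene gold 254 [259.6 252.4] [[0.681 0.024 0.03 ]] [0.046 0.068] yaw 131.0
[[-0.968  0.25  -0.001]
 [ 0.25   0.968 -0.002]
 [ 0.    -0.002 -1.   ]]
```

Run:
```python
from h import *
s=read_state();c=calibration("wrist");T=c["world_to_cam"]
print(c["intrinsics"][0,0])
o=-T[:3,:3].T@T[:3,3];M=R.from_rotvec(s["tcp_rot"])
print("cam in tool",M.inv().apply(o-s["tool_pos"]).round(3),"axis tool",M.inv().apply(-T[2,:3]).round(3))
g=plane(c,[[256,192]],.036)[0];print("centre pixel hits",g, "tool",tooldelta(s,g).round(3))
for n,t in(("housing",(.521,.275,.23)),("cover",(.503,-.028,.23)),("plunger",(.553,-.255,.1))):print(n,tooldelta(s,t).round(3))
```

```text
265.26756993822937
cam in tool [ 0.066  0.    -0.141] axis tool [-0.261 -0.001  0.965]
centre pixel hits [0.18972389 0.64084881 0.036     ] tool [-0.023 -0.006  0.194]
housing [-0.436 -0.278  0.001]
cover [-0.494 -0.576  0.001]
plunger [-0.599 -0.783  0.132]
```

>>> step_arm(commands=[{"fingers": 0, "dx": -0.053, "dy": -0.034}, {"fingers": 0, "dx": -0.105, "dy": -0.068}, {"fingers": 0, "dx": -0.157, "dy": -0.102}, {"fingers": 0, "dx": -0.209, "dy": -0.136}, {"fingers": 0, "dx": -0.26, "dy": -0.17}, {"fingers": 0, "dx": -0.31, "dy": -0.204}, {"fingers": 0, "dx": -0.36, "dy": -0.238}, {"fingers": 0, "dx": -0.41, "dy": -0.27}])

```text
invalid input
```

>>> step_arm(commands=[{"fingers": 0, "dx": -0.026, "dy": -0.008}, {"fingers": 0, "dx": -0.026, "dy": -0.008}, {"fingers": 0, "dx": -0.026, "dy": -0.008}])

```text
invalid input
```

```bash
cat > look.py <<'E'
import sys
from h import *
n=sys.argv[1];s=read_state();c=calibration("wrist");p,d=read_camera("wrist")
cv2.imwrite(f"pics/{n}.png",p);np.savez(f"{n}.npz",d=d,T=c["world_to_cam"],K=c["intrinsics"],k1=c["k1"],pos=s["tool_pos"],rot=s["tcp_rot"])
print(s["time"],s["tool_pos"].round(4),s["tcp_rot"].round(3),s["wrist_force"].round(2),s["width"])
E
python3 look.py w1
```

```text
0.1 [0.1686 0.6529 0.2301] [-3.960e-01 -3.116e+00  3.000e-03] [-1.01  0.6   0.39] 1.0065693798098083
```

View pics/w1.png

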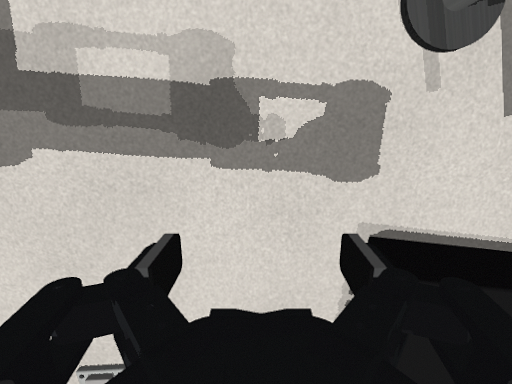

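The picture shows only the bench and the open fingers, because the arm didn't move: the call was refused. I'll resend with every field filled in.

>>> step_arm(commands=[{"fingers": 0, "dx": -0.053, "dy": -0.034, "dz": 0, "roll": 0}, {"fingers": 0, "dx": -0.105, "dy": -0.068, "dz": 0, "roll": 0}, {"fingers": 0, "dx": -0.157, "dy": -0.102, "dz": 0, "roll": 0}, {"fingers": 0, "dx": -0.209, "dy": -0.136, "dz": 0, "roll": 0}, {"fingers": 0, "dx": -0.26, "dy": -0.17, "dz": 0, "roll": 0}, {"fingers": 0, "dx": -0.31, "dy": -0.204, "dz": 0, "roll": 0}, {"fingers": 0, "dx": -0.36, "dy": -0.238, "dz": 0, "roll": 0}, {"fingers": 0, "dx": -0.41, "dy": -0.27, "dz": 0, "roll": 0}], squeeze=60)

```text
time: 1.15
tool_pos: [0.4991, 0.2878, 0.2311]
tcp_rot: [-0.396, -3.116, -0.0]
wrist_force: [1.6, 1.1, 0.1]
width: 0.499
grip_force: 0.0
```

>>> step_arm(commands=[{"fingers": 0, "dx": -0.026, "dy": -0.008, "dz": 0, "roll": 0}, {"fingers": 0, "dx": -0.026, "dy": -0.008, "dz": 0, "roll": 0}, {"fingers": 0, "dx": -0.026, "dy": -0.008, "dz": 0, "roll": 0}], squeeze=60)

```text
time: 1.52
tool_pos: [0.5207, 0.2755, 0.2308]
tcp_rot: [-0.396, -3.115, 0.0]
wrist_force: [-0.2, 1.4, -0.1]
width: 0.499
grip_force: 0.0
```

```bash
python3 look.py w2
```

```text
1.525 [0.5207 0.2755 0.2308] [-0.396 -3.115  0.   ] [-0.16  1.35 -0.14] 0.49851585767013046
```

View pics/w2.png

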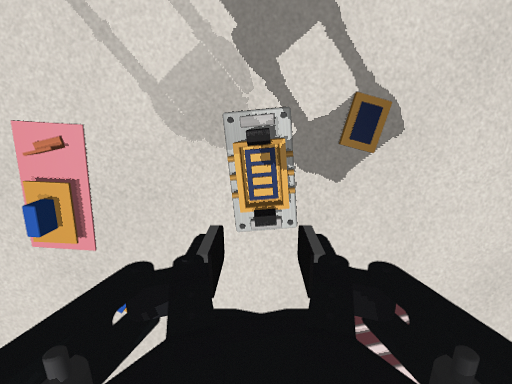

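The housing is at (262,172), with catches at (259,136) and (265,216). The cover is partly in view at the left: bar (40,217), lip (50,212).

```bash
cat >> h.py <<'E'
def load(n):
    z=np.load(n+".npz");c={"intrinsics":z["K"],"k1":float(z["k1"]),"world_to_cam":z["T"]}
    return cv2.imread(f"pics/{n}.png"),z["d"],c,{"tool_pos":z["pos"],"tcp_rot":z["rot"]}
def cloud(c,d):
    v,u=np.mgrid[:384,:512];o,r=ray(c,np.c_[u.ravel(),v.ravel()])
    P=(o+r*d.ravel()[:,None]).reshape(384,512,3);P[d==0]=np.nan;return P
def rect(X):
    (cx,cy),(w,h),a=cv2.minAreaRect((X[:,:2]*1000).astype(np.float32))
    if w<h:w,h,a=h,w,a+90
    return f"c=({cx:.1f},{cy:.1f}) {w:.1f}x{h:.1f} yaw {(a+90)%180-90:.1f} n={len(X)} z={np.median(X[:,2])*1000:.1f}"
def around(P,x,y,r,z0,z1,m=None):
    k=(np.hypot(P[...,0]-x,P[...,1]-y)<r)&(P[...,2]>z0)&(P[...,2]<z1)
    if m is not None:k&=m>0
    return P[k]
E
python3 - <<'E'
from h import *
p,d,c,s=load("w2");P=cloud(c,d)
g=mask(p,"gold");b=mask(p,"blue");k=(p.max(2)<45).astype(np.uint8)
print("bench z",np.nanmedian(P[280:300,250:270,2]), np.nanmedian(P[60:70,20:40,2]))
print("rim",rect(around(P,.52,.275,.07,.032,.040,g)))
print("nest",rect(around(P,.52,.275,.11,.009,.016)))
X=around(P,.52,.275,.08,.050,.060,k);print("catchtop",len(X),rect(X))
h=cv2.cvtColor(p,cv2.COLOR_BGR2HSV)
print("cover lip",rect(around(P,.503,-.028,.07,.014,.026,g)),"bar",rect(around(P,.503,-.028,.05,.05,.06,b)))
for zz in(.012,.036):print(zz,plane(c,[[262,172]],zz))
E
```

```text
bench z -0.001018501133077332 -0.0008709364365500905
rim c=(523.9,275.8) 91.7x65.8 yaw -9.5 n=1093 z=34.8
nest c=(523.9,275.8) 169.4x89.5 yaw -9.4 n=2748 z=10.9
catchtop 400 c=(523.3,275.9) 119.5x27.0 yaw -9.8 n=400 z=53.5
cover lip c=(502.6,-28.5) 91.4x66.0 yaw -17.8 n=1849 z=20.1 bar c=(502.2,-28.1) 42.5x18.6 yaw -16.8 n=464 z=53.8
0.012 [[0.52241329 0.2770302  0.012     ]]
0.036 [[0.51808167 0.27803672 0.036     ]]
```

>>> step_arm(commands=[{"fingers": 1, "dx": -0.019, "dy": -0.058, "dz": 0, "roll": 0}, {"fingers": 1, "dx": -0.037, "dy": -0.115, "dz": 0, "roll": 0}, {"fingers": 1, "dx": -0.056, "dy": -0.172, "dz": 0, "roll": 0}, {"fingers": 1, "dx": -0.074, "dy": -0.23, "dz": 0, "roll": 0}, {"fingers": 1, "dx": -0.093, "dy": -0.287, "dz": 0.01, "roll": 0}, {"fingers": 1, "dx": -0.112, "dy": -0.345, "dz": 0.02, "roll": 0}, {"fingers": 1, "dx": -0.13, "dy": -0.4, "dz": 0.035, "roll": 0}, {"fingers": 1, "dx": -0.148, "dy": -0.455, "dz": 0.06, "roll": 0}], squeeze=60)

```text
time: 2.58
tool_pos: [0.5519, -0.2024, 0.1724]
tcp_rot: [0.393, 3.114, -0.001]
wrist_force: [1.2, 0.5, -0.3]
width: -0.001
grip_force: 0.0
```

>>> step_arm(commands=[{"fingers": 1, "dx": -0.016, "dy": -0.05, "dz": 0.03, "roll": 0}, {"fingers": 1, "dx": -0.016, "dy": -0.05, "dz": 0.05, "roll": 0}, {"fingers": 1, "dx": -0.016, "dy": -0.05, "dz": 0.05, "roll": 0}], squeeze=60)

```text
time: 2.95
tool_pos: [0.5522, -0.252, 0.119]
tcp_rot: [-0.395, -3.112, -0.004]
wrist_force: [0.1, -0.3, 0.7]
width: -0.003
grip_force: 0.0
```

```bash
python3 look.py w3
python3 - <<'E'
from h import *
p,d,c,s=load("w3");P=cloud(c,d)
X=around(P,.553,-.255,.05,.045,.075,mask(p,"red"))
print(len(X));print(rect(X[X[:,2]>np.percentile(X[:,2],60)-.003])); print("bench",np.nanmedian(P[20:60,200:300,2]))
E
```

```text
2.95 [ 0.5522 -0.252   0.119 ] [-0.395 -3.112 -0.004] [ 0.12 -0.26  0.72] -0.003387195205009304
894
c=(551.4,-255.7) 26.4x26.2 yaw 77.9 n=870 z=60.8
bench -0.0012360158315018466
```

>>> step_arm(commands=[{"fingers": 1, "dx": 0, "dy": -0.003, "dz": 0.03, "roll": 0}, {"fingers": 1, "dx": 0, "dy": -0.003, "dz": 0.05, "roll": 0}, {"fingers": 1, "dx": 0, "dy": -0.003, "dz": 0.058, "roll": 0}, {"fingers": 1, "dx": 0, "dy": -0.003, "dz": 0.064, "roll": 0}, {"fingers": 1, "dx": 0, "dy": -0.003, "dz": 0.067, "roll": 0}, {"fingers": 1, "dx": 0, "dy": -0.003, "dz": 0.067, "roll": 0}], squeeze=60)

```text
time: 3.75
tool_pos: [0.5535, -0.2567, 0.0553]
tcp_rot: [0.396, 3.116, 0.001]
wrist_force: [-1.2, 3.1, 4.6]
width: -0.0
grip_force: 2.6
```

>>> step_arm(commands=[{"fingers": 1, "dx": 0, "dy": 0, "dz": 0.003, "roll": 0}, {"fingers": 1, "dx": 0, "dy": 0, "dz": 0.006, "roll": 0}, {"fingers": 1, "dx": 0, "dy": 0, "dz": 0.009, "roll": 0}, {"fingers": 1, "dx": 0, "dy": 0, "dz": 0.009, "roll": 0}], squeeze=60)

```text
time: 4.25
tool_pos: [0.5541, -0.2572, 0.0517]
tcp_rot: [0.396, 3.115, 0.0]
wrist_force: [-12.0, 8.8, 32.1]
width: 0.002
grip_force: 16.3
```

>>> step_arm(commands=[{"fingers": 1, "dx": 0, "dy": 0, "dz": 0, "roll": 0}, {"fingers": 1, "dx": 0, "dy": 0, "dz": 0, "roll": 0}, {"fingers": 1, "dx": 0, "dy": 0, "dz": -0.04, "roll": 0}, {"fingers": 1, "dx": 0, "dy": 0, "dz": -0.1, "roll": 0}, {"fingers": 0.1, "dx": 0.027, "dy": 0.052, "dz": -0.12, "roll": 0}, {"fingers": 0.1, "dx": 0.053, "dy": 0.104, "dz": -0.13, "roll": 0}, {"fingers": 0.1, "dx": 0.08, "dy": 0.156, "dz": -0.13, "roll": 1.5}, {"fingers": 0.1, "dx": 0.107, "dy": 0.208, "dz": -0.13, "roll": 2.8}], squeeze=60)

```text
time: 5.25
tool_pos: [0.5021, -0.0279, 0.1765]
tcp_rot: [0.474, 3.102, -0.001]
wrist_force: [1.3, -0.2, -0.1]
width: 0.449
grip_force: 0.0
```

>>> step_arm(commands=[{"fingers": 0.1, "dx": 0, "dy": 0, "dz": 0.02, "roll": 0}, {"fingers": 0.1, "dx": 0, "dy": 0, "dz": 0.02, "roll": 0}], squeeze=60)

```text
time: 5.5
tool_pos: [0.5008, -0.0285, 0.1547]
tcp_rot: [-0.469, -3.105, 0.001]
wrist_force: [0.1, 0.3, 0.1]
width: 0.453
grip_force: 0.0
```

```bash
python3 look.py w4
python3 - <<'E'
from h import *
p,d,c,s=load("w4");P=cloud(c,d)
print("lip",rect(around(P,.503,-.028,.07,.016,.024,mask(p,"gold"))),"bar",rect(around(P,.503,-.028,.05,.05,.06,mask(p,"blue"))))
m=R.from_rotvec(s["tcp_rot"]).as_matrix();print("tool x yaw",np.degrees(np.arctan2(-m[1,0],-m[0,0])))
E
```

```text
5.5 [ 0.5008 -0.0285  0.1547] [-4.690e-01 -3.105e+00  1.000e-03] [0.05 0.33 0.05] 0.45329639579133424
lip c=(502.6,-29.1) 91.0x64.2 yaw -17.2 n=4013 z=19.8 bar c=(501.5,-28.9) 42.3x16.5 yaw -17.1 n=783 z=53.7
tool x yaw -17.196010071209184
```

View pics/w4.png

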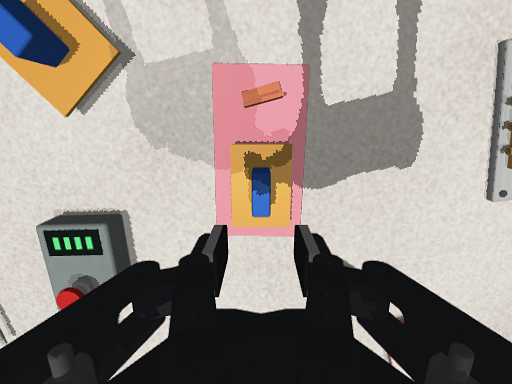

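The cover is centred at (261,188), between the fingers and parallel to them. The bracket (264,95) is clear of the fingers. Next I go down and grip.

>>> step_arm(commands=[{"fingers": 0.1, "dx": -0.0015, "dy": 0, "dz": 0.05, "roll": 0}, {"fingers": 0.1, "dx": -0.0015, "dy": 0, "dz": 0.1, "roll": 0}, {"fingers": 0.1, "dx": -0.0015, "dy": 0, "dz": 0.125, "roll": 0}, {"fingers": 0.1, "dx": -0.0015, "dy": 0, "dz": 0.131, "roll": 0}, {"fingers": 0.1, "dx": -0.0015, "dy": 0, "dz": 0.131, "roll": 0}], squeeze=80)

```text
time: 6.18
tool_pos: [0.5041, -0.0301, 0.0253]
tcp_rot: [0.474, 3.104, -0.0]
wrist_force: [0.5, -0.1, 0.1]
width: 0.453
grip_force: 0.0
```

>>> step_arm(commands=[{"fingers": 1, "dx": 0, "dy": 0, "dz": 0, "roll": 0}, {"fingers": 1, "dx": 0, "dy": 0, "dz": 0, "roll": 0}, {"fingers": 1, "dx": 0, "dy": 0, "dz": 0, "roll": 0}, {"fingers": 1, "dx": 0, "dy": 0, "dz": 0, "roll": 0}], squeeze=80)

```text
time: 6.68
tool_pos: [0.5049, -0.0297, 0.0265]
tcp_rot: [0.471, 3.102, -0.0]
wrist_force: [-0.2, -1.3, 6.0]
width: 0.201
grip_force: 78.4
```

>>> step_arm(commands=[{"fingers": 1, "dx": 0, "dy": 0, "dz": -0.02, "roll": 0}, {"fingers": 1, "dx": 0, "dy": 0, "dz": -0.07, "roll": 0}, {"fingers": 1, "dx": 0, "dy": 0, "dz": -0.12, "roll": 0}, {"fingers": 1, "dx": 0.013, "dy": 0.055, "dz": -0.125, "roll": -1}, {"fingers": 1, "dx": 0.026, "dy": 0.11, "dz": -0.125, "roll": -3}, {"fingers": 1, "dx": 0.039, "dy": 0.165, "dz": -0.125, "roll": -5}, {"fingers": 1, "dx": 0.052, "dy": 0.22, "dz": -0.125, "roll": -7}, {"fingers": 1, "dx": 0.063, "dy": 0.268, "dz": -0.125, "roll": -7.7}], squeeze=80)

```text
time: 7.68
tool_pos: [0.522, 0.2474, 0.1497]
tcp_rot: [0.26, 3.13, 0.0]
wrist_force: [0.5, -0.1, -1.7]
width: 0.199
grip_force: 78.5
```

>>> step_arm(commands=[{"fingers": 1, "dx": 0.0025, "dy": 0.032, "dz": 0, "roll": 0}, {"fingers": 1, "dx": 0.0025, "dy": 0.032, "dz": 0, "roll": 0}, {"fingers": 1, "dx": 0.0025, "dy": 0.032, "dz": 0, "roll": 0}], squeeze=80)

```text
time: 8.05
tool_pos: [0.5248, 0.2768, 0.1492]
tcp_rot: [-0.262, -3.13, 0.001]
wrist_force: [0.2, -0.6, -1.1]
width: 0.195
grip_force: 78.5
```

```bash
python3 look.py w5
python3 - <<'E'
from h import *
p,d,c,s=load("w5");P=cloud(c,d)
x,y,z=s["tool_pos"]
m=R.from_rotvec(s["tcp_rot"]).as_matrix();print("tool x yaw",np.degrees(np.arctan2(-m[1,0],-m[0,0])),"tilt",m[2].round(4))
print("lip",rect(around(P,x,y,.07,z-.012,z+.004,mask(p,"gold"))))
print("nest",rect(around(P,.524,.276,.11,.008,.015)))
k=(p.max(2)<45).astype(np.uint8);X=around(P,.524,.276,.08,.050,.058,k);print("catch",len(X));print(rect(X) if len(X) else "")
E
```

```text
8.05 [0.5248 0.2768 0.1492] [-2.62e-01 -3.13e+00  1.00e-03] [ 0.21 -0.61 -1.05] 0.19512727677529934
tool x yaw -9.551958632430036 tilt [ 6.e-04 -9.e-04 -1.e+00]
lip c=(521.8,277.2) 90.0x64.0 yaw -9.6 n=7524 z=142.5
nest c=(466.2,285.6) 89.9x51.4 yaw 80.4 n=2485 z=10.8
catch 317
c=(471.7,284.8) 27.5x14.8 yaw 80.5 n=317 z=53.4
```

View pics/w5.png

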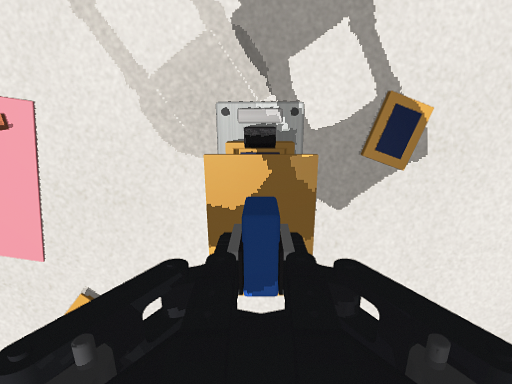

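The cover is held level above the housing: bar (261,245), lip top edge at row 155. The base-side catch (260,135) and the nest (260,115) show beyond it. I'll correct by about 2 mm, go down to just above the catches and check again.

>>> step_arm(commands=[{"fingers": 1, "dx": -0.0023, "dy": -0.001, "dz": 0.03, "roll": 0}, {"fingers": 1, "dx": -0.0023, "dy": -0.001, "dz": 0.06, "roll": 0}, {"fingers": 1, "dx": -0.0023, "dy": -0.001, "dz": 0.073, "roll": 0}, {"fingers": 1, "dx": -0.0023, "dy": -0.001, "dz": 0.073, "roll": 0}], squeeze=100)

```text
time: 8.6
tool_pos: [0.5266, 0.2747, 0.0755]
tcp_rot: [-0.264, -3.128, 0.002]
wrist_force: [0.7, 0.7, -1.1]
width: 0.192
grip_force: 100.9
```

```bash
cat > m.py <<'E'
import sys
from h import *
p,d,c,s=load(sys.argv[1]);P=cloud(c,d)
x,y,z=s["tool_pos"]
m=R.from_rotvec(s["tcp_rot"]).as_matrix();print("tool x yaw",np.degrees(np.arctan2(-m[1,0],-m[0,0])),"tilt",m[2].round(4))
L=around(P,x,y,.07,z-.009,z-.003,mask(p,"gold"));print("lip",rect(L))
A=np.c_[L[:,:2]-L[:,:2].mean(0),np.ones(len(L))];print("lip slope",np.linalg.lstsq(A,L[:,2],rcond=None)[0][:2].round(4))
N=around(P,.524,.276,.11,.008,.015);k=(p.max(2)<45).astype(np.uint8);C=around(P,.48,.283,.05,.050,.058,k)
print("nest",rect(N),"catch",rect(C))
a=np.radians(-9.5);u=np.array([np.cos(a),np.sin(a)]);v=np.array([-u[1],u[0]])
o=np.array([.5239,.2759])
for n,X in(("lip",L),("nest",N),("catch",C)):
    q=X[:,:2]-o;print(n,"along",np.percentile(q@u,[.5,99.5]).round(4),"across",np.percentile(q@v,[.5,99.5]).round(4))
E
python3 look.py w6; python3 m.py w6; echo; python3 m.py w2 | tail -2;python3 m.py w5|tail -3
```

```text
8.6 [0.5266 0.2747 0.0755] [-2.640e-01 -3.128e+00  2.000e-03] [ 0.68  0.7  -1.08] 0.19238019446925977
tool x yaw -9.64151051967391 tilt [ 0.002  -0.0015 -1.    ]
lip c=(523.8,275.2) 90.4x64.3 yaw -9.6 n=7520 z=68.9
lip slope [-0.0041 -0.0004]
nest c=(506.5,278.9) 134.7x89.9 yaw -9.4 n=4399 z=10.7 catch c=(471.7,284.6) 27.5x14.6 yaw 80.4 n=508 z=53.5
lip along [-0.045   0.0139] across [-0.0324  0.0311]
nest along [-0.0848  0.0178] across [-0.0443  0.0447]
catch along [-0.0602 -0.0456] across [-0.0137  0.0137]

lip slope [0. 0.]
nest c=(523.9,275.8) 169.6x89.9 yaw -9.5 n=2786 z=10.8 catch c=(471.8,284.6) 26.7x15.0 yaw 80.7 n=218 z=53.6
lip along [-0.0472  0.0111] across [-0.0306  0.0326]
nest along [-0.0841 -0.0331] across [-0.0445  0.0443]
catch along [-0.0604 -0.0456] across [-0.0136  0.0137]
  return _methods._mean(a, axis=axis, dtype=dtype,
  ret = ret.dtype.type(ret / rcount)
m.py:7: RuntimeWarning: Mean of empty slice.
  A=np.c_[L[:,:2]-L[:,:2].mean(0),np.ones(len(L))];print("lip slope",np.linalg.lstsq(A,L[:,2],rcond=None)[0][:2].round(4))
  ret = um.true_divide(
Traceback (most recent call last):
  File "m.py", line 13, in <module>
    q=X[:,:2]-o;print(n,"along",np.percentile(q@u,[.5,99.5]).round(4),"across",np.percentile(q@v,[.5,99.5]).round(4))
                                ~~~~~~~~~~~~~^^^^^^^^^^^^^^^
IndexError: index -1 is out of bounds for axis 0 with size 0
```

>>> step_arm(commands=[{"fingers": 1, "dx": 0.0003, "dy": 0.0006, "dz": 0.005, "roll": 0}, {"fingers": 1, "dx": 0.0003, "dy": 0.0006, "dz": 0.01, "roll": 0}, {"fingers": 1, "dx": 0.0003, "dy": 0.0006, "dz": 0.014, "roll": 0}, {"fingers": 1, "dx": 0.0003, "dy": 0.0006, "dz": 0.016, "roll": 0}, {"fingers": 1, "dx": 0.0003, "dy": 0.0006, "dz": 0.018, "roll": 0}, {"fingers": 1, "dx": 0.0003, "dy": 0.0006, "dz": 0.02, "roll": 0}], squeeze=120)

```text
time: 9.4
tool_pos: [0.5277, 0.2769, 0.0574]
tcp_rot: [0.262, 3.13, 0.001]
wrist_force: [-2.1, -0.5, 6.1]
width: 0.186
grip_force: 120.1
```

```bash
python3 look.py w7; python3 m.py w7
```

```text
9.4 [0.5277 0.2769 0.0574] [2.62e-01 3.13e+00 1.00e-03] [-2.07 -0.51  6.12] 0.18559957376046174
tool x yaw -9.577951987422566 tilt [-9.e-04  7.e-04 -1.e+00]
lip c=(524.6,277.4) 94.6x64.6 yaw -10.1 n=7534 z=50.6
lip slope [-0.0008  0.0007]
nest c=(505.7,279.0) 132.2x90.0 yaw -9.6 n=5809 z=10.7 catch c=(471.7,284.8) 27.7x14.7 yaw 80.5 n=741 z=53.5
lip along [-0.0444  0.0151] across [-0.0301  0.0334]
nest along [-0.0845  0.0405] across [-0.0445  0.0447]
catch along [-0.0603 -0.0457] across [-0.0136  0.0139]
```

>>> step_arm(commands=[{"fingers": 1, "dx": 0.001, "dy": -0.0016, "dz": 0, "roll": 0}, {"fingers": 1, "dx": 0.001, "dy": -0.0016, "dz": 0, "roll": 0}], squeeze=120)

```text
time: 9.7
tool_pos: [0.5269, 0.2759, 0.0574]
tcp_rot: [0.262, 3.128, 0.003]
wrist_force: [0.0, 3.0, 4.8]
width: 0.186
grip_force: 119.9
```

```bash
python3 look.py w8; python3 m.py w8
```

```text
9.7 [0.5269 0.2759 0.0574] [2.620e-01 3.128e+00 3.000e-03] [0.05 3.03 4.76] 0.18647984186822367
tool x yaw -9.587975083572006 tilt [-0.002   0.0019 -1.    ]
lip c=(523.8,276.5) 95.0x64.2 yaw -9.6 n=7527 z=50.5
lip slope [-0.0001  0.0009]
nest c=(505.2,279.1) 132.3x90.0 yaw -9.5 n=5729 z=10.7 catch c=(471.1,284.9) 27.6x14.7 yaw 80.4 n=807 z=53.5
lip along [-0.045  0.014] across [-0.0311  0.0323]
nest along [-0.0844  0.04  ] across [-0.0445  0.0446]
catch along [-0.0609 -0.0463] across [-0.0136  0.0138]
```

>>> step_arm(commands=[{"fingers": 1, "dx": 0, "dy": -0.0005, "dz": 0.002, "roll": 0}, {"fingers": 1, "dx": 0, "dy": -0.0005, "dz": 0.004, "roll": 0}, {"fingers": 1, "dx": 0, "dy": -0.0005, "dz": 0.006, "roll": 0}, {"fingers": 1, "dx": 0, "dy": -0.0005, "dz": 0.008, "roll": 0}, {"fingers": 1, "dx": 0, "dy": -0.0005, "dz": 0.01, "roll": 0}, {"fingers": 1, "dx": 0, "dy": -0.0005, "dz": 0.012, "roll": 0}, {"fingers": 1, "dx": 0, "dy": -0.0005, "dz": 0.014, "roll": 0}, {"fingers": 1, "dx": 0, "dy": -0.0005, "dz": 0.014, "roll": 0}], squeeze=120)

```text
time: 10.75
tool_pos: [0.5252, 0.2742, 0.0457]
tcp_rot: [-0.262, -3.129, 0.002]
wrist_force: [-11.7, -4.3, 24.5]
width: 0.19
grip_force: 123.3
```

```bash
python3 look.py w9; python3 m.py w9
```

```text
10.75 [0.5252 0.2742 0.0457] [-2.620e-01 -3.129e+00  2.000e-03] [-11.69  -4.33  24.49] 0.19033085860666873
tool x yaw -9.569406876218356 tilt [ 0.0018 -0.0017 -1.    ]
lip c=(521.2,275.2) 87.9x64.9 yaw -9.5 n=6981 z=38.8
lip slope [-0.0001 -0.0018]
nest c=(513.7,277.7) 148.9x90.0 yaw -9.5 n=6797 z=10.7 catch c=(491.7,280.0) 56.2x43.0 yaw -9.8 n=1135 z=53.5
lip along [-0.0461  0.0129] across [-0.0332  0.0304]
nest along [-0.0847  0.0361] across [-0.0445  0.0446]
catch along [-0.0605 -0.0046] across [-0.0218  0.0189]
```

>>> step_arm(commands=[{"fingers": 1, "dx": 0, "dy": 0.001, "dz": 0.0005, "roll": 0}, {"fingers": 1, "dx": 0, "dy": 0.001, "dz": 0.0005, "roll": 0}, {"fingers": 1, "dx": 0, "dy": 0.001, "dz": 0.0005, "roll": 0}, {"fingers": 1, "dx": 0, "dy": 0.001, "dz": 0.0005, "roll": 0}], squeeze=120)

```text
time: 11.3
tool_pos: [0.5252, 0.2742, 0.0456]
tcp_rot: [-0.261, -3.128, 0.005]
wrist_force: [-12.7, -8.6, 28.9]
width: 0.187
grip_force: 123.8
```

```bash
python3 look.py w10; python3 m.py w10
python3 - <<'E'
from h import *
p,d=read_camera("scene");cv2.imwrite("pics/s2.png",cv2.resize(p[130:280,80:460],None,fx=2,fy=2,interpolation=cv2.INTER_CUBIC))
c=calibration("scene");P=cloud(c,d);X=around(P,.5515,-.2555,.04,.04,.08,mask(p,"red"));print("plunger z",np.percentile(X[:,2],90),read_state()["wrist_force"])
E
```

```text
11.3 [0.5252 0.2742 0.0456] [-0.261 -3.128  0.005] [-12.7   -8.59  28.89] 0.18669623470984734
tool x yaw -9.55616517053736 tilt [ 0.002  -0.0033 -1.    ]
lip c=(508.3,277.1) 64.3x61.8 yaw 80.5 n=6981 z=38.8
lip slope [-0.0009 -0.0015]
nest c=(514.1,277.5) 149.8x90.1 yaw -9.6 n=6790 z=10.7 catch c=(491.7,280.0) 56.3x42.9 yaw -9.8 n=1078 z=53.5
lip along [-0.0461  0.0128] across [-0.0332  0.0303]
nest along [-0.0847  0.0261] across [-0.0445  0.0447]
catch along [-0.0605 -0.0045] across [-0.0217  0.0191]
plunger z 0.06457398420051164 [-11.93567753  -8.10052004  28.96271474]
```

View pics/w10.png

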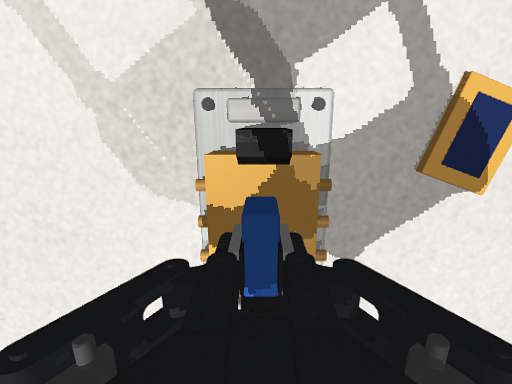

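View pics/s2.png

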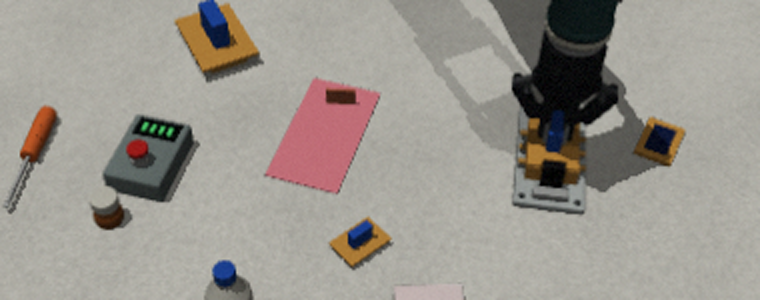

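Both views show the cover home: the catch overlaps the lip at (265,145) in the wrist view, the lip top is at rim height and the plunger has risen. The offset is about 1.6 mm and the press is about 29 N, so I'm handing in.

```bash
python3 -c "
from workcell import *
print(finish_job())"
```

```text
the job is handed in; nothing more can be done
None
```

I handed the job in at about 11 s: the plunger was pushed to its end stop and rose again, and the cover is snapped home about 1.6 mm off centre (3 mm allowed), still pressed with about 29 N; no verdict was returned.

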